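Load the swing-out rotor in balance

ROBOT

A 7-joint arm with a two-finger parallel gripper is mounted at the origin on a cart in front of the work surface, level with it; the furniture and walls round the work are solid. World frame = base frame: x ahead of the robot, y to its left, z up, the work surface at z = 0. Lengths are in m, angles in rad, forces in N, time in s.
With the tool pointing down it reaches from about 0.425 to 0.975 m from the base axis. Payload 16.7 kg.
Tool frame: the origin (TCP) lies midway between the tips of the shut fingers; the grasp point (between the pads) lies 19 mm behind it; z points along the fingers, y is the direction in which the jaws open and shut (so a half turn about z gives the same grasp; the last joint's range is limited). The gripper opens to 85 mm and grips with 20 to 120 N. Pads are 22 mm wide; open, the fingers measure 114 mm over their backs; the gripper's body (76 mm by 85 mm) begins 54 mm behind the grasp point. The pads swing forward as they close: fully open they stand 13 mm farther back than shut.
Start: joints at [1.079, 0.426, 0.074, 1.606, -0.034, 1.111, -0.067], TCP at [0.227, -0.636, 0.231] pointing down, gripper open.
Joint ranges: [-2.85, 2.85], [-0.5, 2.14], [-1.23, 1.37], [0.21, 2.46], [-1.02, 4.16], [0.16, 2.05], [-2.73, 2.73]. Speed limits (rad/s): [1.89, 1.89, 2.39, 2.39, 3.01, 3.01, 3.01].

INTERFACE

Orientations are given as [roll, pitch, yaw] about the fixed x, y, z axes, in that order (R = Rz(yaw) Ry(pitch) Rx(roll)).
In Python, from station import readout, snapshot, camera_params, job gives the robot as it stands.
- The arm moves only by the tool drive_tool, never from a script. Its argument "steps" is a list that holds one entry, the list of rows, each a list of 7 numbers: the shift along the tool's x, y, z in m, then the turn, a rotation vector about the tool's x, y, z in degrees, then the finger opening in m, from 0 to 0.0854. In form: [[[tx, ty, tz, wx, wy, wz, grip], ...]]. A call has 1 to 12 rows; each row shifts and turns the commanded pose from where the row before left it, along the tool's axes as they then stand; what a row does not reach is not made up. A row lasts 1/12 s, in which the tool goes at most 41.7 mm and 7.16 degrees, less where a joint would pass 70% of its speed; a pose out of reach is approached as far as the arm can. A call with a gripper value outside its range is refused whole. The fingers move at their own pace and stop on an object; the grip force is fixed at half the most. Time passes only in rows, so rows that do not move let the fingers close. It gives the time, the measured TCP pose, the force and the opening at its end, in the units of the state.
- readout.sense(): the state, without advancing time (a new reading comes with each control period).
- snapshot(name): name is "scene" or "top" or "wrist"; returns the picture (384x512x3 uint8, red, green, blue); there is no depth.
- camera_params(name): a dict with "K" (3x3 intrinsics, pixels), "dist" ([k1, k2, p1, p2, k3] as OpenCV has them; the pictures are not rectified), "rvec" (rotation vector, rad) and "tvec" (3), from world to camera coordinates, as OpenCV has them; the wrist camera has in their place "mount" (4x4, takes a point from camera to tool coordinates, whose origin is the TCP and whose axes are the flange's). Camera axes: x right, y down, z forward; pixel columns grow to the right and rows downward; lengths in m; the calibration is good to about 2 mm. A picture is of the moment at which its call begins: read the wrist's pose just before it. camera_params takes no time and is no camera call.
- job.sign_off(): hands the job in, once; it reports no verdict.
The state is a dict: "clock": time; "joint_positions": joint angles; "joint_vel": joint speeds; "tau": joint torques, N m; "tcp_pos": TCP position; "tool_rot": TCP orientation; "ft_force": force on the tool from outside, world axes, zero at the start; "ft_torque": the same for the moment, N m; "finger_gap": finger opening in m.
Only numpy, scipy, OpenCV 4.12 (cv2) and the standard library are available. Lean on these libraries where they do the work, as an engineer would, in place of code of your own. Each camera call takes 0.05 s, during which the arm holds its last target. There are 200 camera calls.

TASK

Load the swing-out centrifuge rotor so that it is balanced: lower the two tall capped tubes into two buckets that face each other straight across the hub, and the two short capped tubes into the other two buckets, each standing upright on its bucket's floor and not dropped in. The open tube without a cap and the single slim tube do not go in this run: leave them standing where they are.

Things in the scene. Friction and masses are not known exactly. Their poses are not given: they have to be found in the camera images.
- tall_tube_1: one of two alike tall screw-cap tubes standing on the bench: 110 mm high in all, round body 30 mm in diameter with flat foot, blue cap 34 mm in diameter that is the top 14 mm, about 60 g. Origin: centre of the foot; z: up along the tube. Take it by the cap from above.
- tall_tube_2: one of two alike tall screw-cap tubes standing on the bench: 110 mm high in all, round body 30 mm in diameter with flat foot, blue cap 34 mm in diameter that is the top 14 mm, about 60 g. Origin: centre of the foot; z: up along the tube. Take it by the cap from above.
- short_tube_1: one of two alike short screw-cap tubes standing on the bench: 82 mm high in all, round body 30 mm in diameter with flat foot, blue cap 34 mm in diameter that is the top 14 mm, about 45 g. Origin: centre of the foot; z: up along the tube. Take it by the cap from above.
- short_tube_2: one of two alike short screw-cap tubes standing on the bench: 82 mm high in all, round body 30 mm in diameter with flat foot, blue cap 34 mm in diameter that is the top 14 mm, about 45 g. Origin: centre of the foot; z: up along the tube. Take it by the cap from above.
- open_tube: look-alike that stays: a tall tube without cap, open at the top with a bare thread, 110 mm high, 30 mm in diameter, standing on the bench. Origin: centre of the foot; z up.
- slim_tube: look-alike that stays: a single slim tube with a blue cap, 96 mm high, body 22 mm and cap 25 mm in diameter, standing on the bench, without a partner. Origin: centre of the foot; z up.
- bucket_1: one of four alike dark round buckets of the rotor; bucket_3 faces it straight across the hub. Origin: on its axis at the hanging pins, 56 mm above the bench; z up, x outward from the hub. Bore 39 mm wide; floor 37 mm below the origin, rim (46 mm wide inside) 10 mm above it. So a tube in it stands with its foot 19 mm above the bench.
- bucket_2: one of four alike dark round buckets of the rotor; bucket_4 faces it straight across the hub. Sizes and origin as bucket_1. The rotor, a cross-shaped aluminium yoke on a low fixed stand, lies at any angle; bucket centres are 72 mm from the hub's axis, opposite ones 144 mm apart, neighbours 102 mm. The hub's nut is 89 mm high.
- bucket_3: one of four alike dark round buckets of the rotor; bucket_1 faces it straight across the hub. Sizes and origin as bucket_1. Each bucket swings freely on its pins by up to 20 degrees, toward and away from the hub, and hangs straight again when let go.
- bucket_4: one of four alike dark round buckets of the rotor; bucket_2 faces it straight across the hub. Sizes and origin as bucket_1; swings as bucket_3 does. Tall cabinets stand left (y over 0.40 m, from x = 0.43 m on) and right (y under -0.17 m, from x = 0.52 m on) of the work: pass them by the front.
There are look-alikes about, which are no part of the job. What is shaped like the short_tube_2 but purple or red is not meant.

How it is judged:
By the outcome, as a careful person would: the job done as asked, in the order asked, and still so for the second after the job is handed in, with the robot touching nothing.
It also fails if it takes over 96 s, if anything falls off the work surface, if the arm or the gripper's body presses on something with over 40 N, if the wrist force passes 120 N, or if a joint passes its speed limit or range.

## Working session

There is one attempt and no reset: what is moved stays moved. The work goes in short steps, Python scripts to look and compute and a tool call to move; the robot and the scene stay as the last step left them, time stands still between calls to the robot, and variables do not carry over. Pictures are saved under pics/ and viewed, about 12 in all and at most 16, crops included, and the job is handed in when it is done.

Besides the shell and the picture viewer there is one more tool, called after ">>>" as name(argument=value, ...) on one line, values as JSON. drive_tool: Moves the arm, as the interface text tells. Its arguments: {"type":"object","properties":{"steps":{"type":"array"}},"required":["steps"]}

```bash
mkdir -p pics; ls; python3 - <<'E'
from station import readout,snapshot,camera_params
import cv2
s=readout.sense(); print(s)
for n in("scene","top"):
    im=snapshot(n); cv2.imwrite(f"pics/{n}0.png",cv2.cvtColor(im,cv2.COLOR_RGB2BGR))
    print(n,camera_params(n))
print(camera_params("wrist"))
E
```

```text
pics
{'clock': 0.0, 'joint_positions': array([ 1.07847033,  0.42671198,  0.07388579,  1.60657599, -0.03412543,
        1.11079397, -0.06710058]), 'joint_vel': array([ 0.00068046,  0.00138965, -0.00121525, -0.00104343,  0.00025119,
       -0.00183055,  0.00038972]), 'tau': array([-1.66490485e-03, -9.49828935e+01,  3.75940427e+00, -4.63514793e+01,
        1.91138266e-02,  1.02475961e-02, -9.72264786e-06]), 'tcp_pos': array([ 0.22673223, -0.63537003,  0.23063867]), 'tool_rot': array([-3.14036657e+00,  8.08430690e-05,  3.42751676e-01]), 'ft_force': array([0.1477994 , 0.14958961, 0.06273723]), 'ft_torque': array([-0.03957461,  0.00915075, -0.01745322]), 'finger_gap': 0.08524322863265352}
scene {'K': array([[399.79241684,   0.        , 258.57421713],
       [  0.        , 399.79241684, 196.10795544],
       [  0.        ,   0.        ,   1.        ]]), 'dist': array([-0.05727184,  0.        ,  0.        ,  0.        ,  0.        ]), 'rvec': array([ 1.06401047, -2.4028872 ,  1.03141831]), 'tvec': array([0.39578886, 0.34756256, 0.77953436])}
top {'K': array([[420.55330022,   0.        , 255.
[... 199 characters left out ...]
vec': array([ 2.16902658, -2.20456723,  0.07085309]), 'tvec': array([0.01854425, 0.59312527, 1.24646886])}
{'K': array([[290.75899054,   0.        , 253.23064201],
       [  0.        , 290.75899054, 190.78024525],
       [  0.        ,   0.        ,   1.        ]]), 'dist': array([-0.02198738,  0.        ,  0.        ,  0.        ,  0.        ]), 'mount': array([[ 4.13272964e-04, -9.54957994e-01, -2.96740727e-01,
         7.46659064e-02],
       [ 9.99999724e-01,  5.78044129e-04, -4.67529391e-04,
        -6.76545272e-04],
       [ 6.18000164e-04, -2.96740452e-01,  9.54957969e-01,
        -1.44356362e-01],
       [ 0.00000000e+00,  0.00000000e+00,  0.00000000e+00,
         1.00000000e+00]])}
```

View pics/top0.png

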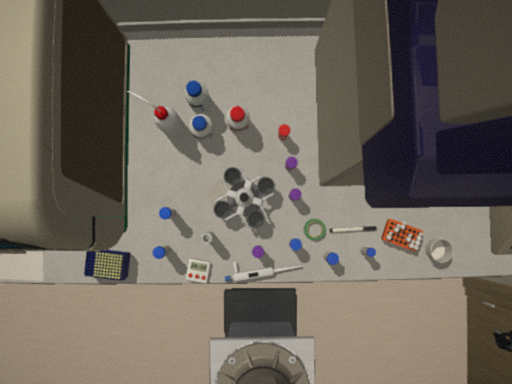

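View pics/scene0.png

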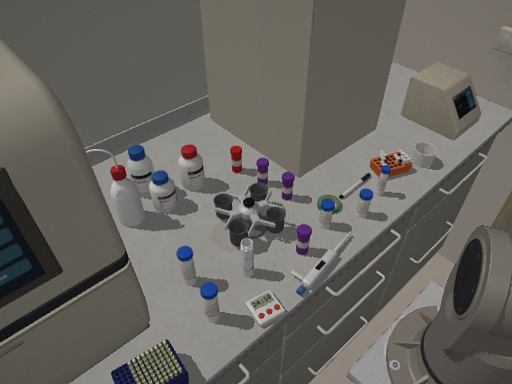

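Both views show five small blue caps: top (165,213), (159,252), (296,244), (333,258), (370,252). The uncapped tube is at (207,237), and there are purple and red decoys. Next I triangulate them and measure the rotor.

```bash
cat > h.py <<'E'
import numpy as np, cv2
from scipy.spatial.transform import Rotation as Ro
from station import readout,snapshot,camera_params
def pose(n,s=None):
    c=camera_params(n)
    if n!="wrist":
        R=cv2.Rodrigues(c["rvec"])[0]; return c,R.T,-R.T@c["tvec"]
    T=Ro.from_euler('xyz',s["tool_rot"]).as_matrix(); M=c["mount"]
    return c,T@M[:3,:3],T@M[:3,3]+s["tcp_pos"]
def rays(P,uv):
    c,R,o=P; p=cv2.undistortPoints(np.array(uv,float).reshape(-1,1,2),c["K"],c["dist"]).reshape(-1,2)
    d=np.c_[p,np.ones(len(p))]@R.T; return o,d/np.linalg.norm(d,axis=1)[:,None]
def onplane(P,uv,z):
    o,d=rays(P,uv); return o+d*((z-o[2])/d[:,2])[:,None]
def proj(P,X):
    c,R,o=P; rv=cv2.Rodrigues(R.T)[0]; return cv2.projectPoints(np.array(X,float).reshape(-1,1,3),rv,-R.T@o,c["K"],c["dist"])[0].reshape(-1,2)
def tri(o1,d1,o2,d2):
    A=np.c_[d1,-d2]; t=np.linalg.lstsq(A,o2-o1,rcond=None)[0]
    a,b=o1+t[0]*d1,o2+t[1]*d2; return (a+b)/2,np.linalg.norm(a-b)
def blobs(im,lo,hi,amin=20):
    hsv=cv2.cvtColor(im,cv2.COLOR_RGB2HSV); m=cv2.inRange(hsv,lo,hi)
    n,l,st,ce=cv2.connectedComponentsWithStats(m); return [(ce[i],st[i],l==i) for i in range(1,n) if st[i][4]>=amin]
BLUE=((105,150,60),(122,255,255))
E
python3 - <<'E'
from h import *
T=pose("top");S=pose("scene")
a=cv2.cvtColor(cv2.imread("pics/top0.png"),cv2.COLOR_BGR2RGB);b=cv2.cvtColor(cv2.imread("pics/scene0.png"),cv2.COLOR_BGR2RGB)
A=[x for x in blobs(a,*BLUE) if x[1][4]<400];B=[x for x in blobs(b,*BLUE) if x[1][4]<600]
for x in B: print("scene",x[0].round(),x[1][4])
oa,da=rays(T,[x[0] for x in A]);ob,db=rays(S,[x[0] for x in B])
for i,x in enumerate(A):
    r=sorted([(tri(oa,da[i],ob,db[j])[1],j) for j in range(len(B))])[:2]
    print("top",x[0].round(1),x[1][4],[(round(e,4),B[j][0].round(),tri(oa,da[i],ob,db[j])[0].round(4)) for e,j in r])
print("rotor hub approx",onplane(T,[(244,197)],.089), onplane(T,[(232.5,176),(265,186),(254,216),(223.5,207)],.066).round(3))
E
python3 - <<'E'
import cv2
a=cv2.imread("pics/top0.png")[155:275,140:390]
cv2.imwrite("pics/topc.png",cv2.resize(a,(800,384),interpolation=cv2.INTER_CUBIC))
E
```

```text
scene [136. 152.] 203
scene [386. 169.] 60
scene [160. 177.] 178
scene [366. 194.] 117
scene [327. 205.] 133
scene [184. 253.] 184
scene [209. 290.] 234
scene [300. 290.] 20
scene [125. 376.] 140
top [193.4  88.1] 159 [(np.float64(0.0009), array([136., 152.]), array([0.8807, 0.18  , 0.1359])), (np.float64(0.0729), array([160., 177.]), array([0.8838, 0.1646, 0.0461]))]
top [199.  122.8] 138 [(np.float64(0.0014), array([160., 177.]), array([0.7897, 0.1694, 0.0994])), (np.float64(0.0641), array([136., 152.]), array([0.7859, 0.1843, 0.1889]))]
top [164.9 212.7] 97 [(np.float64(0.0008), array([184., 253.]), array([0.5337, 0.2668, 0.1032])), (np.float64(0.0588), array([160., 177.]), array([0.5454, 0.2485, 0.3004]))]
top [295.5 244.2] 85 [(np.float64(0.0027), array([327., 205.]), array([ 0.4389, -0.1009,  0.0759])), (np.float64(0.083), array([300., 290.]), array([ 0.4432, -0.1075, -0.3205]))]
top [158.7 252. ] 101 [(np.float64(0.0005), array([209., 290.]), array([0.4234, 0.2849, 0.1034])), (np.float64(0.0504), array([184., 253.]), array([0.4448, 0.283 , 0.2002]))]
top [370.6 251.8] 47 [(np.float64(0.0017), array([386., 169.]), array([ 0.4134, -0.3136,  0.0904])), (np.float64(0.0587), array([366., 194.]), array([ 0.4268, -0.323 , -0.0162]))]
top [ 89.5 259.5] 42 [(np.float64(0.0017), array([125., 376.]), array([0.3998, 0.4971, 0.0703])), (np.float64(0.0154), array([136., 152.]), array([0.4398, 0.3442, 0.4677]))]
top [332.2 258.3] 96 [(np.float64(0.002), array([366., 194.]), array([ 0.3966, -0.2057,  0.0764])), (np.float64(0.0443), array([386., 169.]), array([ 0.3859, -0.2022,  0.1702]))]
rotor hub approx [[0.5748371  0.04307085 0.089     ]] [[ 0.638  0.076  0.066]
 [ 0.607 -0.018  0.066]
 [ 0.521  0.016  0.066]
 [ 0.548  0.104  0.066]]
```

View pics/topc.png

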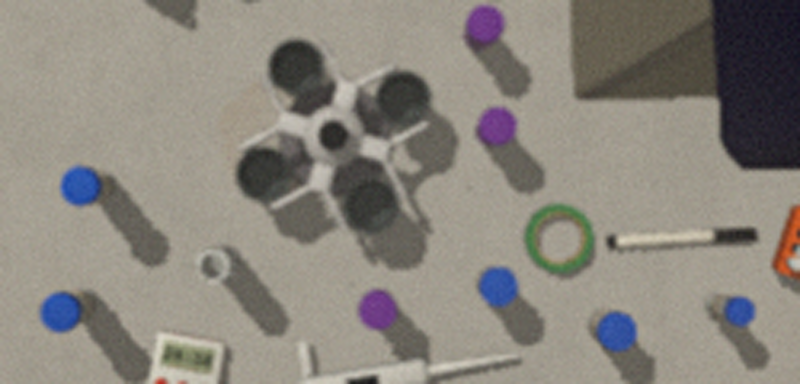

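Candidates for the job, in top-view pixels:

| Pixel | What it is | Measured cap centre height | Decision |
|---|---|---|---|
| (165,213), (159,252) | blue caps | 103 mm | tall tubes |
| (296,244), (332,258) | blue caps | 76 mm | short tubes |
| (371,252) | small blue cap | 90 mm | slim tube, stays |
| (207,237) | open tube | – | stays |
| (258,252), (295,194), (291,163) | purple caps | – | decoys |
| (284,131) | red cap | – | decoy |

The crop confirms these. I'll move over the rotor and look with the wrist camera.

```bash
cat >> h.py <<'E'
def plan(wps,grip,step=.035,deg=6.0,s=None):
    """wps: list of (x,y,z,yaw_deg,[grip]); prints rounded rows, feedback of rounding carried along"""
    s=s or readout.sense(); R=Ro.from_euler('xyz',s["tool_rot"]).as_matrix(); p=s["tcp_pos"].copy(); rows=[]
    for w in wps:
        tgt=np.array(w[:3]); Rt=(Ro.from_euler('z',w[3],degrees=True)*Ro.from_euler('x',np.pi)).as_matrix()
        rv=Ro.from_matrix(R.T@Rt).as_rotvec(degrees=True)
        n=max(1,int(np.ceil(max(np.linalg.norm(tgt-p)/step,np.linalg.norm(rv)/deg))))
        for k in range(n):
            rv=Ro.from_matrix(R.T@Rt).as_rotvec(degrees=True)/(n-k)
            t=np.round(R.T@(tgt-p)/(n-k),3); rv=np.round(rv,1)
            rows.append([*t.tolist(),*rv.tolist(),w[4] if len(w)>4 else grip]); p=p+R@t; R=R@Ro.from_rotvec(rv,degrees=True).as_matrix()
    for i in range(0,len(rows),12): print(str(rows[i:i+12]).replace(" ","").replace("-0.0,","0,").replace("0.0,","0,"))
    print(len(rows),"end",p.round(4))
E
python3 - <<'E'
from h import *
plan([(.43,-.2,.25,60),(.578,.044,.26,118)],.085)
E
```

```text
[[0.024,-0.024,-0.001,0,0,-2.9,0.085],[0.025,-0.023,-0.001,0,0,-2.9,0.085],[0.027,-0.022,-0.001,0,0,-2.9,0.085],[0.028,-0.021,-0.001,0,0,-2.9,0.085],[0.028,-0.019,-0.001,0,0,-2.9,0.085],[0.029,-0.018,-0.002,0,0,-2.9,0.085],[0.03,-0.016,-0.001,0,0,-2.9,0.085],[0.031,-0.014,-0.002,0,0,-2.9,0.085],[0.032,-0.013,-0.001,0,0,-2.9,0.085],[0.033,-0.011,-0.002,0,0,-2.9,0.085],[0.033,-0.01,-0.001,0,0,-2.8,0.085],[0.033,-0.008,-0.002,0,0,-2.9,0.085]]
[[0.034,-0.006,-0.001,0,0,-2.8,0.085],[0.034,-0.005,-0.002,-0.1,0,-2.9,0.085],[0.029,0.001,-0.001,0,0,-5.8,0.085],[0.028,0.003,-0.001,0,0,-5.8,0.085],[0.028,0.006,-0.001,0,0,-5.8,0.085],[0.027,0.009,-0.001,0,0,-5.8,0.085],[0.026,0.012,-0.001,0,0,-5.8,0.085],[0.025,0.014,-0.001,0,0,-5.8,0.085],[0.023,0.017,-0.001,0,0,-5.8,0.085],[0.021,0.019,-0.001,0,0,-5.8,0.085],[0.019,0.021,-0.001,0,0,-5.8,0.085],[0.017,0.024,-0.001,0.1,0,-5.8,0.085]]
24 end [0.5782 0.0446 0.2602]
```

>>> drive_tool(steps=[[[0.024,-0.024,-0.001,0,0,-2.9,0.085],[0.025,-0.023,-0.001,0,0,-2.9,0.085],[0.027,-0.022,-0.001,0,0,-2.9,0.085],[0.028,-0.021,-0.001,0,0,-2.9,0.085],[0.028,-0.019,-0.001,0,0,-2.9,0.085],[0.029,-0.018,-0.002,0,0,-2.9,0.085],[0.03,-0.016,-0.001,0,0,-2.9,0.085],[0.031,-0.014,-0.002,0,0,-2.9,0.085],[0.032,-0.013,-0.001,0,0,-2.9,0.085],[0.033,-0.011,-0.002,0,0,-2.9,0.085],[0.033,-0.01,-0.001,0,0,-2.8,0.085],[0.033,-0.008,-0.002,0,0,-2.9,0.085]]])

```text
clock: 1.1
tcp_pos: [0.4009, -0.261, 0.2472]
tool_rot: [-3.141, 0.0, 0.951]
ft_force: [1.7, -0.9, -0.4]
finger_gap: 0.0849
```

>>> drive_tool(steps=[[[0.034,-0.006,-0.001,0,0,-2.8,0.085],[0.034,-0.005,-0.002,0,0,-2.9,0.085],[0.029,0.001,-0.001,0,0,-5.8,0.085],[0.028,0.003,-0.001,0,0,-5.8,0.085],[0.028,0.006,-0.001,0,0,-5.8,0.085],[0.027,0.009,-0.001,0,0,-5.8,0.085],[0.026,0.012,-0.001,0,0,-5.8,0.085],[0.025,0.014,-0.001,0,0,-5.8,0.085],[0.023,0.017,-0.001,0,0,-5.8,0.085],[0.021,0.019,-0.001,0,0,-5.8,0.085],[0.019,0.021,-0.001,0,0,-5.8,0.085],[0.017,0.024,-0.001,0,0,-5.8,0.085]]])

```text
clock: 2.1
tcp_pos: [0.5787, 0.0453, 0.2602]
tool_rot: [-3.141, -0.0, 2.065]
ft_force: [1.1, -1.0, -0.0]
finger_gap: 0.0852
```

>>> drive_tool(steps=[[[0,0,0,0,0,0,0.085],[0,0,0,0,0,0,0.085],[0,0,0,0,0,0,0.085]]])

```text
clock: 2.35
tcp_pos: [0.5781, 0.0439, 0.2598]
tool_rot: [-3.141, -0.0, 2.059]
ft_force: [0.5, -1.0, 0.8]
finger_gap: 0.0848
```

```bash
python3 - <<'E'
from h import *
import pickle
s=readout.sense(); im=snapshot("wrist"); print(s["clock"],s["tcp_pos"],s["tool_rot"],abs(s["joint_vel"]).max())
pickle.dump((s,im),open("w1.pkl","wb")); cv2.imwrite("pics/w1.png",cv2.resize(im[...,::-1],(800,600)))
E
```

```text
2.35 [0.57805772 0.04385836 0.2598388 ] [-3.14060760e+00 -3.03016974e-04  2.05914287e+00] 0.01355248531425583
```

View pics/w1.png

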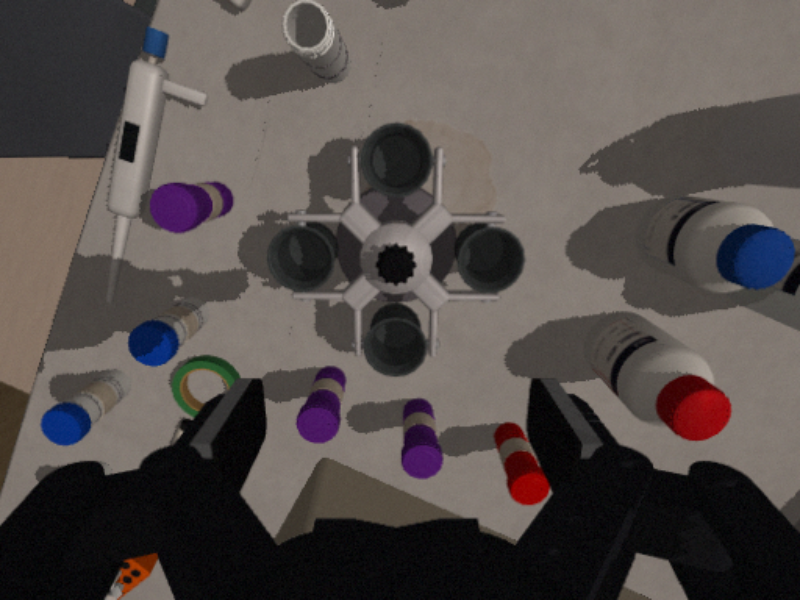

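The wrist view (800x600) shows the four empty buckets at (397,160), (490,259), (395,340), (301,257), the nut at (396,264), and blue short caps at (154,342), (67,423). I'll rectify to the rim plane and find the circles there.

```bash
python3 - <<'E'
from h import *
import pickle
s,im=pickle.load(open("w1.pkl","rb")); W=pose("wrist",s)
def rect(z,c,half=.12,mm=.0005):
    n=int(2*half/mm); j,i=np.meshgrid(np.arange(n),np.arange(n))
    X=np.stack([c[0]+half-i*mm,c[1]+half-j*mm,np.full(i.shape,z)],-1)  # up=x, left=y
    uv=proj(W,X.reshape(-1,3)).astype(np.float32).reshape(n,n,2)
    return cv2.remap(im,uv[...,0],uv[...,1],cv2.INTER_CUBIC)
c=(.578,.044)
r=rect(.066,c); g=cv2.GaussianBlur(cv2.cvtColor(r,cv2.COLOR_RGB2GRAY),(5,5),0)
C=cv2.HoughCircles(g,cv2.HOUGH_GRADIENT,1,120,param1=60,param2=18,minRadius=42,maxRadius=58)[0]
P=[]
for u,v,q in C: P.append((c[0]+.12-v*.0005,c[1]+.12-u*.0005,q*.0005))
P=np.array(P); print(P.round(4))
N=onplane(W,np.array([[396,264]])*.64,.089); print("nut",N.round(4))
for p in P: d=p[:2]-N[0,:2]; print(np.hypot(*d).round(4),np.degrees(np.arctan2(d[1],d[0])).round(1))
o=r.copy()
for u,v,q in C: cv2.circle(o,(int(u),int(v)),int(q),(255,0,0),1);cv2.circle(o,(int(u),int(v)),2,(255,0,0),-1)
cv2.imwrite("pics/r1.png",o[...,::-1])
# short caps from wrist
T=pose("top");a=cv2.cvtColor(cv2.imread("pics/top0.png"),cv2.COLOR_BGR2RGB)
for e,st,_ in blobs(im,*BLUE,amin=200): print("wrist blue",e.round(),st[4],onplane(W,[e],.077).round(4))
E
```

```text
[[ 0.6398  0.0788  0.0254]
 [ 0.5112  0.0122  0.0259]
 [ 0.6102 -0.0193  0.0243]
 [ 0.5748  0.0468  0.0282]
 [ 0.5412  0.1092  0.026 ]]
nut [[0.5752 0.0473 0.089 ]]
0.0718 26.0
0.0729 -151.3
0.0752 -62.2
0.0007 -132.2
0.0707 118.7
wrist blue [99. 27.] 213 [[0.3685 0.1019 0.077 ]]
wrist blue [489. 165.] 1132 [[0.8153 0.1775 0.077 ]]
wrist blue [ 97. 221.] 639 [[ 0.438  -0.1019  0.077 ]]
wrist blue [ 42. 271.] 642 [[ 0.3959 -0.2055  0.077 ]]
```

View pics/r1.png

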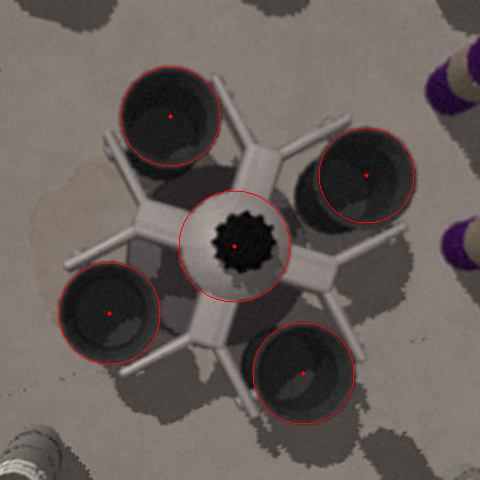

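The circles sit on all four rims and agree with the 72 mm square to about 1 mm: hub (0.5756, 0.0453), axes at 27.8° and 117.8°. The targets are tall tubes at (0.542,0.109) and (0.609,-0.018), and short tubes at (0.639,0.079) and (0.512,0.012). Next is the first tall tube.

```bash
python3 - <<'E'
from h import *
plan([(.534,.267,.20,118)],.07)
E
```

```text
[[0.031,0.009,0.009,0,0,0,0.07],[0.031,0.009,0.008,0,0,0,0.07],[0.031,0.01,0.009,0,0,0,0.07],[0.031,0.009,0.008,0,0,0,0.07],[0.031,0.01,0.009,0,0,0,0.07],[0.032,0.009,0.008,0,0,0,0.07],[0.031,0.01,0.009,0,0,-0.1,0.07]]
7 end [0.5342 0.2668 0.1999]
```

>>> drive_tool(steps=[[[0.031,0.009,0.009,0,0,0,0.07],[0.031,0.009,0.008,0,0,0,0.07],[0.031,0.01,0.009,0,0,0,0.07],[0.031,0.009,0.008,0,0,0,0.07],[0.031,0.01,0.009,0,0,0,0.07],[0.032,0.009,0.008,0,0,0,0.07],[0.031,0.01,0.009,0,0,0,0.07],[0,0,0,0,0,0,0.07],[0,0,0,0,0,0,0.07],[0,0,0,0,0,0,0.07]]])

```text
clock: 3.23
tcp_pos: [0.5344, 0.2665, 0.2003]
tool_rot: [-3.141, 0.001, 2.059]
ft_force: [0.2, -0.0, -0.0]
finger_gap: 0.0696
```

```bash
cat >> h.py <<'E'
def look(name,zmid,amin=150):
    s=readout.sense(); im=snapshot("wrist"); W=pose("wrist",s); print(s["clock"],s["tcp_pos"].round(4),s["finger_gap"].round(4),np.degrees(s["tool_rot"]).round(2))
    for e,st,m in blobs(im,*BLUE,amin=amin): print("blue",e.round(),st.tolist(),onplane(W,[e],zmid).round(4))
    cv2.imwrite(f"pics/{name}.png",im[...,::-1]); return s,im,W
E
python3 - <<'E'
from h import *
s,im,W=look("w2",.104)
plan([(.534,.267,.082,118)],.07,step=.03)
E
```

```text
Traceback (most recent call last):
  File "h.py", line 38, in look
    s=readout.sense(); im=snapshot("wrist"); W=pose("wrist",s); print(s["clock"],s["tcp_pos"].round(4),s["finger_gap"].round(4),np.degrees(s["tool_rot"]).round(2))
                                                                                                       ^^^^^^^^^^^^^^^^^^^^^
AttributeError: 'float' object has no attribute 'round'
```

```bash
sed -i 's/s\["finger_gap"\].round(4)/round(s["finger_gap"],4)/' h.py
python3 - <<'E'
from h import *
s,im,W=look("w2",.104)
plan([(.534,.267,.082,118)],.07,step=.03)
E
```

```text
3.2833 [0.5347 0.2661 0.2005] 0.0698 [-1.8000e+02  5.0000e-02  1.1791e+02]
blue [141. 109.] [118, 86, 48, 46, 1691] [[0.4215 0.2858 0.104 ]]
blue [253. 191.] [233, 170, 41, 41, 1247] [[0.5331 0.2672 0.104 ]]
blue [411. 376.] [401, 366, 21, 18, 222] [[0.7867 0.1591 0.104 ]]
[[0,0,0.03,0,0,0,0.07],[0,0,0.03,0,0,0,0.07],[0.001,0,0.029,0,0,-0.1,0.07],[0,0,0.03,0,0,0,0.07]]
4 end [0.5345 0.2668 0.0816]
```

View pics/w2.png

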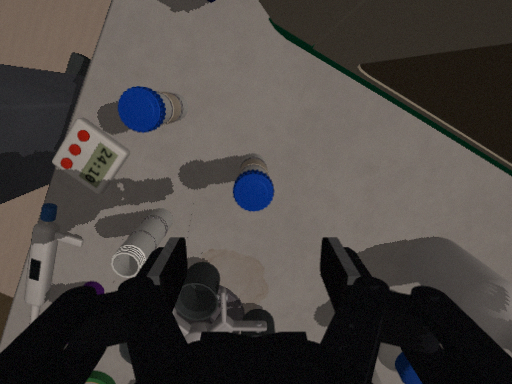

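The wrist view puts the tall cap at pixel (253,191), which is (0.533,0.267) and agrees with the triangulation. Descending to grip.

>>> drive_tool(steps=[[[0,0,0.03,0,0,0,0.07],[0,0,0.03,0,0,0,0.07],[0.001,0,0.03,0,0,0,0.07],[0,0,0.028,0,0,0,0.07],[0,0,0,0,0,0,0.07],[0,0,0,0,0,0,0.02],[0,0,0,0,0,0,0.02],[0,0,0,0,0,0,0.02],[0,0,0,0,0,0,0.02],[0,0,0,0,0,0,0.02],[0,0,0,0,0,0,0.02],[0,0,0,0,0,0,0.02]]])

```text
clock: 4.33
tcp_pos: [0.5349, 0.2691, 0.0847]
tool_rot: [3.138, 0.0, 2.06]
ft_force: [-1.5, -1.0, 7.1]
finger_gap: 0.0323
```

```bash
python3 - <<'E'
from h import *
s=readout.sense(); print(s["tcp_pos"],s["finger_gap"],s["ft_force"])
plan([(.534,.267,.22,118),(.542,.109,.235,118)],.02,step=.03)
E
```

```text
[0.53494805 0.26905797 0.08469095] 0.03231845895531072 [-1.45274751 -0.95377454  7.13970264]
[[0,0,-0.027,0,0,0,0.02],[0,0,-0.027,0,0,0,0.02],[0,0,-0.027,0.1,0,0,0.02],[-0.001,-0.001,-0.027,0,0,0,0.02],[0,0,-0.027,0.1,0,0,0.02],[-0.024,-0.011,-0.003,0,0,0,0.02],[-0.024,-0.011,-0.002,0,0,0,0.02],[-0.024,-0.011,-0.003,0,0,0,0.02],[-0.024,-0.012,-0.002,0,0,0,0.02],[-0.024,-0.011,-0.003,0,0,0,0.02],[-0.024,-0.012,-0.002,0,0,0,0.02]]
11 end [0.5418 0.1085 0.2348]
```

>>> drive_tool(steps=[[[0,0,-0.01,0,0,0,0.02],[0,0,-0.02,0,0,0,0.02],[0,0,-0.03,0,0,0,0.02],[0,0,-0.03,0,0,0,0.02],[0,0,-0.03,0,0,0,0.02],[0,0,-0.03,0,0,0,0.02],[0,0,0,0,0,0,0.02],[0,0,0,0,0,0,0.02],[0,0,0,0,0,0,0.02]]])

```text
clock: 5.08
tcp_pos: [0.5337, 0.2683, 0.2331]
tool_rot: [3.141, 0.0, 2.06]
ft_force: [-0.0, 0.1, -1.1]
finger_gap: 0.0317
```

```bash
python3 - <<'E'
from h import *
s,im,W=look("w3",.255)
print(s["ft_force"].round(2),s["ft_torque"].round(2))
b=snapshot("scene"); T=proj(pose("scene"),[s["tcp_pos"]])[0]; x,y=T.astype(int); print(x,y)
c=b[max(0,y-90):y+100,max(0,x-100):x+120]
cv2.imwrite("pics/w3c.png",np.hstack([cv2.resize(im[...,::-1],(400,300)),cv2.resize(c[...,::-1],(348,300))]))
plan([(.542,.109,.235,118)],.02,step=.03)
E
```

```text
5.0833 [0.5337 0.2683 0.2331] 0.0317 [1.7995e+02 3.0000e-02 1.1803e+02]
blue [155. 111.] [134, 91, 42, 40, 1279] [[0.4632 0.3132 0.255 ]]
blue [254. 267.] [219, 228, 69, 75, 3873] [[0.5331 0.2681 0.255 ]]
[-0.02  0.08 -1.11] [-0.03  0.   -0.01]
175 211
[[-0.024,-0.011,-0.001,0,0,0,0.02],[-0.024,-0.011,0,0,0,0,0.02],[-0.024,-0.011,-0.001,0,0,0,0.02],[-0.024,-0.011,0,0,0,0,0.02],[-0.024,-0.012,-0.001,0,0,0,0.02],[-0.025,-0.011,0,-0.1,0,0,0.02]]
6 end [0.5423 0.1087 0.2349]
```

View pics/w3c.png

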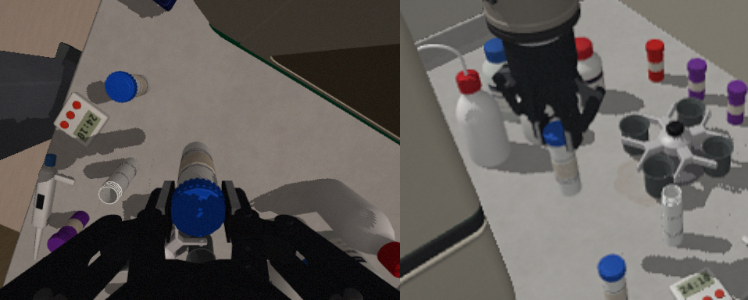

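The tube is held by the cap and hangs upright, centred on the TCP within 1 mm (left view cap at (198,208)). Moving over the left bucket.

>>> drive_tool(steps=[[[-0.024,-0.011,0.004,0,0,0,0.02],[-0.024,-0.011,0.005,0,0,0,0.02],[-0.024,-0.011,0.006,0,0,0,0.02],[-0.024,-0.011,0.006,0,0,0,0.02],[-0.024,-0.012,0.006,0,0,0,0.02],[-0.025,-0.011,0.006,0,0,0,0.02],[0,0,0,0,0,0,0.02],[0,0,0,0,0,0,0.02],[0,0,0,0,0,0,0.02],[0,0,0,0,0,0,0.02]]])

```text
clock: 6.02
tcp_pos: [0.5425, 0.1103, 0.1993]
tool_rot: [-3.142, -0.001, 2.062]
ft_force: [0.5, 0.3, -0.4]
finger_gap: 0.0322
```

```bash
python3 - <<'E'
from h import *
s,im,W=look("w4",.219)
z0=s["tcp_pos"][2]-.0847
print("foot axis proj",proj(W,[(.542,.109,.066),(.542,.109,z0)]).round())
cv2.imwrite("pics/w4c.png",cv2.resize(im[100:300,150:360,::-1],(630,600),interpolation=cv2.INTER_CUBIC))
plan([(.542,.109,.11,118)],.02,step=.015)
E
```

```text
6.0167 [0.5425 0.1103 0.1993] 0.0322 [-1.8000e+02 -4.0000e-02  1.1812e+02]
blue [81. 91.] [73, 81, 17, 20, 268] [[0.4414 0.1479 0.219 ]]
blue [254. 267.] [219, 228, 69, 75, 3970] [[0.5425 0.1092 0.219 ]]
blue [505. 262.] [495, 243, 17, 36, 403] [[0.6513 0.1695 0.219 ]]
blue [ 79. 301.] [63, 288, 36, 30, 653] [[0.4727 0.0484 0.219 ]]
blue [ 16. 350.] [3, 339, 32, 25, 390] [[ 4.517e-01 -2.000e-04  2.190e-01]]
foot axis proj [[253. 183.]
 [253. 198.]]
[[0,0,0.015,0,0,0,0.02],[0,0,0.015,0,0,0,0.02],[0,0,0.015,0,0,0,0.02],[0,0,0.015,0,0,0,0.02],[-0.001,-0.001,0.015,0,0,0.1,0.02],[0,0,0.014,0,0,0,0.02]]
6 end [0.5421 0.1091 0.1103]
```

View pics/w4c.png

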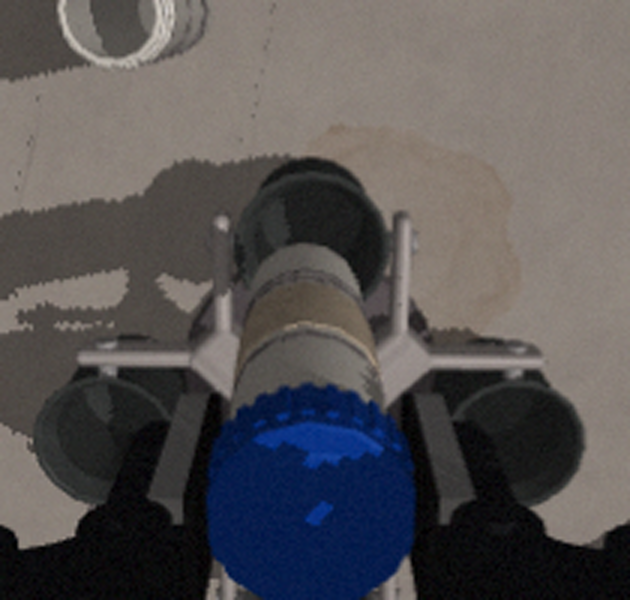

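The wrist crop shows the foot at about (307,265) above the bucket rim centred at about (313,245), aligned within roughly 1–2 mm. Descending gently.

>>> drive_tool(steps=[[[0,0.001,0.01,0,0,0,0.02],[0,0,0.015,0,0,0,0.02],[0,0,0.015,0,0,0,0.02],[0,0,0.015,0,0,0,0.02],[-0.001,0,0.012,0,0,0,0.02],[0,0,0.008,0,0,0,0.02],[0,0,0.006,0,0,0,0.02],[0,0,0.005,0,0,0,0.02],[0,0,0,0,0,0,0.02],[0,0,0,0,0,0,0.02]]])

```text
clock: 6.9
tcp_pos: [0.5442, 0.1089, 0.1135]
tool_rot: [3.141, -0.0, 2.06]
ft_force: [-0.9, 0.2, -0.6]
finger_gap: 0.0321
```

Foot is now about 29 mm up, inside the bucket with no contact force. Lowering the last 10 mm slowly.

>>> drive_tool(steps=[[[0,0,0.003,0,0,0,0.02],[0,0,0.003,0,0,0,0.02],[0,0,0.002,0,0,0,0.02],[0,0,0.001,0,0,0,0.02],[0,0,0,0,0,0,0.02],[0,0,0,0,0,0,0.02]]])

```text
clock: 7.4
tcp_pos: [0.5441, 0.1087, 0.1043]
tool_rot: [-3.142, -0.0, 2.06]
ft_force: [-0.0, -0.4, -0.8]
finger_gap: 0.0323
```

>>> drive_tool(steps=[[[0,0,0.001,0,0,0,0.02],[0,0,0,0,0,0,0.02],[0,0,0,0,0,0,0.02]]])

```text
clock: 7.65
tcp_pos: [0.5444, 0.1088, 0.1037]
tool_rot: [3.141, 0.0, 2.06]
ft_force: [-0.1, -0.6, 5.7]
finger_gap: 0.0322
```

Floor contact at TCP z 0.1037, exactly as predicted. Releasing and rising.

>>> drive_tool(steps=[[[0,0,0,0,0,0,0.036],[0,0,0,0,0,0,0.042],[0,0,0,0,0,0,0.05],[0,0,0,0,0,0,0.055],[0,0,0,0,0,0,0.055],[0,0,-0.01,0,0,0,0.055],[0,0,-0.02,0,0,0,0.055],[0,0,-0.03,0,0,0,0.06],[0,0,-0.03,0,0,0,0.07],[0,0,0,0,0,0,0.07],[0,0,0,0,0,0,0.07]]])

```text
clock: 8.57
tcp_pos: [0.545, 0.1089, 0.1957]
tool_rot: [3.138, 0.001, 2.06]
ft_force: [0.2, 1.2, -0.6]
finger_gap: 0.0698
```

```bash
python3 - <<'E'
from h import *
s,im,W=look("w5",.123)
print("expect",proj(W,[(.542,.109,.123)]).round())
plan([(.423,.285,.20,118)],.07,step=.035)
E
```

```text
8.5667 [0.545  0.1089 0.1957] 0.0698 [1.7981e+02 8.0000e-02 1.1803e+02]
blue [76. 88.] [67, 78, 18, 20, 279] [[0.3929 0.1251 0.123 ]]
blue [250. 203.] [228, 180, 45, 45, 1528] [[0.5425 0.1067 0.123 ]]
blue [506. 261.] [496, 243, 16, 34, 363] [[0.7626 0.1629 0.123 ]]
expect [[251. 200.]]
[[0.03,-0.003,-0.001,0,0,0,0.07],[0.03,-0.004,-0.001,0,0,0,0.07],[0.031,-0.003,-0.001,0,0,0,0.07],[0.03,-0.004,-0.001,0,0,0,0.07],[0.031,-0.003,-0.001,0,0,0,0.07],[0.03,-0.004,0,0,0,0,0.07],[0.031,-0.003,-0.001,0.1,0,0,0.07]]
7 end [0.423  0.2854 0.2   ]
```

The first tall tube stands in its bucket: its cap measures (0.5425,0.107) at the expected height. Next is the second tall tube.

>>> drive_tool(steps=[[[0.03,-0.003,-0.001,0,0,0,0.07],[0.03,-0.004,-0.001,0,0,0,0.07],[0.031,-0.003,-0.001,0,0,0,0.07],[0.03,-0.004,-0.001,0,0,0,0.07],[0.031,-0.003,-0.001,0,0,0,0.07],[0.03,-0.004,0,0,0,0,0.07],[0.031,-0.003,-0.001,0,0,0,0.07],[0,0,0,0,0,0,0.07],[0,0,0,0,0,0,0.07],[0,0,0,0,0,0,0.07]]])

```text
clock: 9.45
tcp_pos: [0.4226, 0.2849, 0.1987]
tool_rot: [-3.14, 0.0, 2.06]
ft_force: [0.1, -1.4, 0.6]
finger_gap: 0.0696
```

```bash
python3 - <<'E'
from h import *
s,im,W=look("w6",.104)
plan([(.423,.285,.082,118)],.07,step=.03)
E
```

```text
9.45 [0.4226 0.2849 0.1987] 0.0696 [-1.7992e+02  1.0000e-02  1.1805e+02]
blue [255. 193.] [235, 173, 41, 41, 1278] [[0.4228 0.2854 0.104 ]]
blue [127. 263.] [121, 256, 14, 16, 164] [[0.3496 0.1678 0.104 ]]
[[0,0,0.029,0,0,0,0.07],[0,0,0.029,0,0,0,0.07],[0,0,0.029,0,0,0,0.07],[0,0,0.03,-0.1,0,0,0.07]]
4 end [0.4229 0.2844 0.0818]
```

>>> drive_tool(steps=[[[0,0,0.029,0,0,0,0.07],[0,0,0.029,0,0,0,0.07],[0,0,0.029,0,0,0,0.07],[0,0,0.028,0,0,0,0.07],[0,0,0,0,0,0,0.07],[0,0,0,0,0,0,0.02],[0,0,0,0,0,0,0.02],[0,0,0,0,0,0,0.02],[0,0,0,0,0,0,0.02],[0,0,0,0,0,0,0.02],[0,0,0,0,0,0,0.02],[0,0,0,0,0,0,0.02]]])

```text
clock: 10.5
tcp_pos: [0.4239, 0.2859, 0.0863]
tool_rot: [3.139, 0.0, 2.06]
ft_force: [-1.1, -0.8, 7.2]
finger_gap: 0.0319
```

>>> drive_tool(steps=[[[0,0,-0.01,0,0,0,0.02],[0,0,-0.02,0,0,0,0.02],[0,0,-0.03,0,0,0,0.02],[0,0,-0.03,0,0,0,0.02],[0,0,-0.03,0,0,0,0.02],[0,0,-0.03,0,0,0,0.02],[0,0,-0.01,0,0,0,0.02],[0,0,0,0,0,0,0.02],[0,0,0,0,0,0,0.02]]])

```text
clock: 11.25
tcp_pos: [0.423, 0.2853, 0.2453]
tool_rot: [3.14, 0.001, 2.06]
ft_force: [0.1, 0.0, -1.4]
finger_gap: 0.0321
```

```bash
python3 - <<'E'
from h import *
s,im,W=look("w7",.255)
print(s["ft_force"].round(2))
plan([(.54,.03,.24,118),(.609,-.018,.21,118)],.02,step=.03)
E
```

```text
11.25 [0.423  0.2853 0.2453] 0.0321 [1.7989e+02 3.0000e-02 1.1802e+02]
blue [318.  44.] [290, 0, 61, 76, 182] [[0.3993 0.3858 0.255 ]]
blue [254. 263.] [220, 226, 68, 73, 3982] [[0.4247 0.2806 0.255 ]]
[ 0.14  0.02 -1.39]
[[-0.028,-0.002,0,0,0,0,0.02],[-0.028,-0.002,0,0,0,0,0.02],[-0.028,-0.002,0.001,0,0,0,0.02],[-0.028,-0.001,0,0,0,0,0.02],[-0.028,-0.002,0.001,0,0,0,0.02],[-0.028,-0.001,0,0,0,0,0.02],[-0.028,-0.002,0.001,0,0,0,0.02],[-0.028,-0.001,0,0,0,0,0.02],[-0.028,-0.002,0.001,0,0,0,0.02],[-0.028,-0.001,0,0,0,0,0.02],[-0.025,0.013,0.01,0,0,0,0.02],[-0.025,0.013,0.01,0,0,0,0.02]]
[[-0.025,0.012,0.01,0,0,0,0.02]]
13 end [ 0.6088 -0.018   0.2105]
```

>>> drive_tool(steps=[[[-0.028,-0.002,0,0,0,0,0.02],[-0.028,-0.002,0,0,0,0,0.02],[-0.028,-0.002,0.001,0,0,0,0.02],[-0.028,-0.001,0,0,0,0,0.02],[-0.028,-0.002,0.001,0,0,0,0.02],[-0.028,-0.001,0,0,0,0,0.02],[-0.028,-0.002,0.001,0,0,0,0.02],[-0.028,-0.001,0,0,0,0,0.02],[-0.028,-0.002,0.001,0,0,0,0.02],[-0.028,-0.001,0,0,0,0,0.02],[-0.025,0.013,0.01,0,0,0,0.02],[-0.025,0.013,0.01,0,0,0,0.02]]])

```text
clock: 12.3
tcp_pos: [0.5869, -0.0029, 0.2192]
tool_rot: [-3.14, 0.0, 2.059]
ft_force: [-0.2, 1.8, -0.9]
finger_gap: 0.0318
```

>>> drive_tool(steps=[[[-0.025,0.012,0.01,0,0,0,0.02],[0,0,0,0,0,0,0.02],[0,0,0,0,0,0,0.02],[0,0,0,0,0,0,0.02]]])

```text
clock: 12.63
tcp_pos: [0.6082, -0.017, 0.2092]
tool_rot: [-3.14, -0.002, 2.061]
ft_force: [-0.4, 0.6, -0.5]
finger_gap: 0.032
```

```bash
python3 - <<'E'
from h import *
s,im,W=look("w8",.227)
z0=s["tcp_pos"][2]-.0863
print("rim, foot proj",proj(W,[(.609,-.018,.066),(*s["tcp_pos"][:2],z0)]).round())
cv2.imwrite("pics/w8c.png",cv2.resize(im[100:300,150:360,::-1],(630,600),interpolation=cv2.INTER_CUBIC))
plan([(.609,-.018,.115,118)],.02,step=.015)
E
```

```text
12.6333 [ 0.6082 -0.017   0.2092] 0.032 [-1.7991e+02 -1.0000e-01  1.1807e+02]
blue [255.  14.] [230, 0, 51, 34, 1357] [[0.5569 0.0789 0.227 ]]
blue [ 62. 175.] [43, 158, 41, 36, 1118] [[ 0.5102 -0.0188  0.227 ]]
blue [253. 262.] [220, 225, 68, 74, 4076] [[ 0.6074 -0.0171  0.227 ]]
blue [  5. 242.] [0, 226, 15, 32, 288] [[ 0.4948 -0.0656  0.227 ]]
rim, foot proj [[255. 181.]
 [255. 197.]]
[[0,0,0.014,0,0,0,0.02],[0,0,0.013,0,0,0,0.02],[0,0,0.014,0,0,0,0.02],[0,0,0.013,0,0,0,0.02],[-0.001,0,0.014,0,0,0,0.02],[0,0,0.013,0,0,0.1,0.02],[-0.001,0,0.014,-0.1,-0.1,0,0.02]]
7 end [ 0.6091 -0.0184  0.1148]
```

View pics/w8c.png

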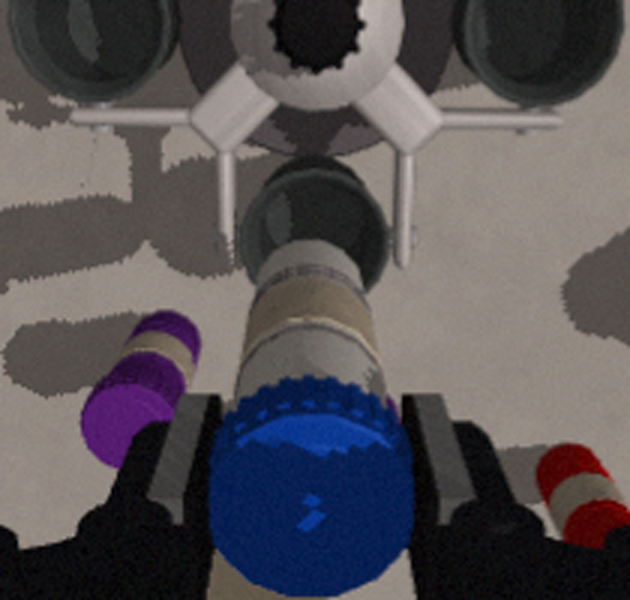

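Foot at crop (309,262), rim centre about (315,245): offset of about 1–2 mm, which I correct with +1 mm in tool y. The purple decoys are lower than the fingertips. Descending.

>>> drive_tool(steps=[[[0,0.001,0.014,0,0,0,0.02],[0,0,0.015,0,0,0,0.02],[0,0,0.015,0,0,0,0.02],[-0.001,0,0.015,0,0,0,0.02],[0,0,0.015,0,0,0,0.02],[0,0,0.01,0,0,0,0.02],[0,0,0.006,0,0,0,0.02],[0,0,0.004,0,0,0,0.02],[0,0,0,0,0,0,0.02],[0,0,0,0,0,0,0.02]]])

```text
clock: 13.52
tcp_pos: [0.6106, -0.0178, 0.1168]
tool_rot: [3.141, 0.0, 2.06]
ft_force: [-0.4, -0.0, 0.1]
finger_gap: 0.0321
```

>>> drive_tool(steps=[[[0,0,0.003,0,0,0,0.02],[0,0,0.003,0,0,0,0.02],[0,0,0.002,0,0,0,0.02],[0,0,0,0,0,0,0.02],[0,0,0,0,0,0,0.02]]])

```text
clock: 13.93
tcp_pos: [0.6104, -0.018, 0.1083]
tool_rot: [-3.142, -0.0, 2.06]
ft_force: [-1.2, -0.0, -0.6]
finger_gap: 0.0321
```

Expected floor contact at 0.1053.

>>> drive_tool(steps=[[[0,0,0.002,0,0,0,0.02],[0,0,0.001,0,0,0,0.02],[0,0,0,0,0,0,0.02],[0,0,0,0,0,0,0.02]]])

```text
clock: 14.27
tcp_pos: [0.6105, -0.018, 0.1054]
tool_rot: [3.141, 0.0, 2.06]
ft_force: [0.0, -0.6, 1.0]
finger_gap: 0.0318
```

>>> drive_tool(steps=[[[0,0,0.0005,0,0,0,0.02],[0,0,0,0,0,0,0.02],[0,0,0,0,0,0,0.02]]])

```text
clock: 14.52
tcp_pos: [0.6107, -0.0181, 0.1053]
tool_rot: [3.141, 0.0, 2.06]
ft_force: [-2.0, -0.6, 6.9]
finger_gap: 0.0317
```

Contact where predicted. Releasing and rising.

>>> drive_tool(steps=[[[0,0,0,0,0,0,0.036],[0,0,0,0,0,0,0.042],[0,0,0,0,0,0,0.05],[0,0,0,0,0,0,0.055],[0,0,0,0,0,0,0.055],[0,0,-0.01,0,0,0,0.055],[0,0,-0.02,0,0,0,0.055],[0,0,-0.03,0,0,0,0.06],[0,0,-0.03,0,0,0,0.07],[0,0,0,0,0,0,0.07],[0,0,0,0,0,0,0.07]]])

```text
clock: 15.43
tcp_pos: [0.6115, -0.0179, 0.1973]
tool_rot: [3.138, 0.002, 2.06]
ft_force: [0.5, -0.5, -0.7]
finger_gap: 0.0697
```

```bash
python3 - <<'E'
from h import *
s,im,W=look("w9",.123)
plan([(.439,-.102,.20,28)],.07,step=.035)
E
```

```text
15.4333 [ 0.6115 -0.0179  0.1973] 0.0697 [1.7982e+02 1.1000e-01 1.1803e+02]
blue [251.   9.] [224, 0, 53, 24, 927] [[0.546 0.1   0.123]]
blue [ 49. 175.] [29, 157, 44, 38, 1175] [[ 0.4603 -0.0742  0.123 ]]
blue [251. 200.] [229, 178, 45, 45, 1520] [[ 0.6092 -0.0183  0.123 ]]
[[0,-0.012,0,0,0,5.6,0.07],[-0.001,-0.012,0,0,0,5.6,0.07],[-0.002,-0.012,0,0,0,5.6,0.07],[-0.003,-0.012,0,0,0,5.6,0.07],[-0.004,-0.011,0,0,0,5.6,0.07],[-0.005,-0.011,0,0,0,5.6,0.07],[-0.006,-0.01,0,0,0,5.6,0.07],[-0.007,-0.009,0,0,0,5.6,0.07],[-0.008,-0.009,-0.001,0,0,5.7,0.07],[-0.009,-0.008,0,0,0,5.6,0.07],[-0.01,-0.007,-0.001,0,0,5.7,0.07],[-0.01,-0.006,0,0,0,5.6,0.07]]
[[-0.011,-0.005,-0.001,0,0,5.7,0.07],[-0.011,-0.004,0,0,0,5.6,0.07],[-0.012,-0.003,-0.001,0,0,5.7,0.07],[-0.012,-0.001,0,0.1,-0.1,5.6,0.07]]
16 end [ 0.4386 -0.1022  0.1996]
```

Both tall tubes are in, with caps at (0.546,0.100; cut off by the image edge) and (0.609,-0.018). Now the short tubes, turning yaw to 28° so the jaws stay tangential.

>>> drive_tool(steps=[[[0,-0.012,0,0,0,5.6,0.07],[-0.001,-0.012,0,0,0,5.6,0.07],[-0.002,-0.012,0,0,0,5.6,0.07],[-0.003,-0.012,0,0,0,5.6,0.07],[-0.004,-0.011,0,0,0,5.6,0.07],[-0.005,-0.011,0,0,0,5.6,0.07],[-0.006,-0.01,0,0,0,5.6,0.07],[-0.007,-0.009,0,0,0,5.6,0.07],[-0.008,-0.009,0,0,0,5.6,0.07],[-0.009,-0.008,0,0,0,5.6,0.07],[-0.01,-0.007,0,0,0,5.6,0.07],[-0.01,-0.006,0,0,0,5.6,0.07]]])

```text
clock: 16.48
tcp_pos: [0.4804, -0.0811, 0.194]
tool_rot: [-3.14, 0.001, 0.882]
ft_force: [-0.7, -0.7, 0.0]
finger_gap: 0.0699
```

>>> drive_tool(steps=[[[-0.011,-0.005,0,0,0,5.7,0.07],[-0.011,-0.004,0,0,0,5.7,0.07],[-0.012,-0.003,0,0,0,5.7,0.07],[-0.012,-0.001,0,0,0,5.7,0.07],[0,0,0,0,0,0,0.07],[0,0,0,0,0,0,0.07],[0,0,0,0,0,0,0.07]]])

```text
clock: 17.07
tcp_pos: [0.4388, -0.102, 0.1946]
tool_rot: [-3.141, 0.0, 0.492]
ft_force: [-0.1, 0.3, -0.2]
finger_gap: 0.0696
```

```bash
python3 - <<'E'
from h import *
s,im,W=look("w10",.076)
plan([(.439,-.102,.055,28)],.07,step=.03)
E
```

```text
17.0667 [ 0.4388 -0.102   0.1946] 0.0696 [-179.98    0.     28.22]
blue [ 55. 164.] [46, 158, 19, 15, 195] [[0.3675 0.0706 0.076 ]]
blue [252. 184.] [234, 165, 37, 38, 1093] [[ 0.4377 -0.1004  0.076 ]]
blue [315. 265.] [307, 249, 17, 34, 339] [[ 0.3916 -0.1988  0.076 ]]
[[0,0,0.028,0,0,0,0.07],[0,0,0.028,0,0,0.1,0.07],[0,0,0.028,0,0,0,0.07],[0,0,0.028,0,0,0.1,0.07],[0,0,0.028,0,0,0,0.07]]
5 end [ 0.4389 -0.1019  0.0546]
```

View pics/w10.png

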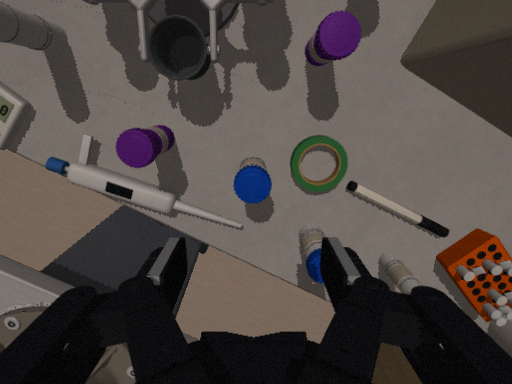

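The wrist view shows the short blue cap at (252,184), with purple at (140,147) and tape and pen well clear. Descending to grip.

>>> drive_tool(steps=[[[0,0,0.028,0,0,0,0.07],[0,0,0.028,0,0,0,0.07],[0.001,0,0.028,0,0,0,0.07],[0,0,0.028,0,0,0,0.07],[0,0,0.028,0,0,0,0.07],[0,0,0,0,0,0,0.07],[0,0,0,0,0,0,0.02],[0,0,0,0,0,0,0.02],[0,0,0,0,0,0,0.02],[0,0,0,0,0,0,0.02],[0,0,0,0,0,0,0.02],[0,0,0,0,0,0,0.02]]])

```text
clock: 18.12
tcp_pos: [0.4406, -0.102, 0.0566]
tool_rot: [3.14, -0.002, 0.49]
ft_force: [-0.1, 1.0, 5.1]
finger_gap: 0.032
```

>>> drive_tool(steps=[[[0,0,0,0,0,0,0.02]]])

```text
clock: 18.2
tcp_pos: [0.4405, -0.102, 0.0566]
tool_rot: [3.14, -0.002, 0.49]
ft_force: [-0.8, 0.5, 5.4]
finger_gap: 0.0325
```

>>> drive_tool(steps=[[[0,0,-0.01,0,0,0,0.02],[0,0,-0.02,0,0,0,0.02],[0,0,-0.03,0,0,0,0.02],[0,0,-0.03,0,0,0,0.02],[0,0,-0.03,0,0,0,0.02],[0,0,-0.03,0,0,0,0.02],[0,0,-0.015,0,0,0,0.02],[0,0,0,0,0,0,0.02],[0,0,0,0,0,0,0.02]]])

```text
clock: 18.95
tcp_pos: [0.4398, -0.102, 0.2218]
tool_rot: [3.139, -0.003, 0.489]
ft_force: [-0.8, -1.1, -1.2]
finger_gap: 0.0323
```

```bash
python3 - <<'E'
from h import *
s,im,W=look("w11",.239)
plan([(.575,.045,.22,28),(.639,.079,.18,28)],.02,step=.03)
E
```

```text
18.95 [ 0.4398 -0.102   0.2218] 0.0323 [ 1.7986e+02 -1.5000e-01  2.8040e+01]
blue [ 68. 162.] [61, 155, 17, 15, 168] [[ 0.4434 -0.0051  0.239 ]]
blue [253. 265.] [219, 228, 70, 75, 4207] [[ 0.4363 -0.1029  0.239 ]]
blue [322. 251.] [309, 238, 25, 30, 440] [[ 0.4593 -0.1291  0.239 ]]
blue [410. 287.] [397, 275, 27, 26, 494] [[ 0.4625 -0.1806  0.239 ]]
[[0.027,-0.009,0,0,0,0,0.02],[0.027,-0.009,0,0,0,0,0.02],[0.027,-0.01,0,0,0,0,0.02],[0.027,-0.009,0,0,0,0,0.02],[0.027,-0.01,0,0,0,0,0.02],[0.027,-0.009,0,0,0,0,0.02],[0.027,-0.01,0.001,0.1,-0.1,0,0.02],[0.024,0,0.013,0,0,0,0.02],[0.024,0,0.013,0,0,0,0.02],[0.024,0,0.014,0,0,0,0.02]]
10 end [0.6386 0.079  0.1797]
```

>>> drive_tool(steps=[[[0.027,-0.009,0,0,0,0,0.02],[0.027,-0.009,0,0,0,0,0.02],[0.027,-0.01,0,0,0,0,0.02],[0.027,-0.009,0,0,0,0,0.02],[0.027,-0.01,0,0,0,0,0.02],[0.027,-0.009,0,0,0,0,0.02],[0.027,-0.01,0.001,0,0,0,0.02],[0.025,0,0.013,0,0,0,0.02],[0.025,0,0.013,0,0,0,0.02],[0.024,0,0.014,0,0,0,0.02],[0,0,0,0,0,0,0.02],[0,0,0,0,0,0,0.02]]])

```text
clock: 20.0
tcp_pos: [0.6397, 0.0808, 0.1764]
tool_rot: [-3.139, 0.003, 0.491]
ft_force: [-0.4, -0.6, -0.8]
finger_gap: 0.0325
```

>>> drive_tool(steps=[[[0,0,0,0,0,0,0.02],[0,0,0,0,0,0,0.02]]])

```text
clock: 20.17
tcp_pos: [0.6399, 0.0794, 0.179]
tool_rot: [3.141, 0.0, 0.489]
ft_force: [-0.1, -0.1, 0.1]
finger_gap: 0.032
```

```bash
python3 - <<'E'
from h import *
s,im,W=look("w12",.198)
z0=s["tcp_pos"][2]-.0566
print("rim, foot proj",proj(W,[(.639,.079,.066),(*s["tcp_pos"][:2],z0)]).round(1))
cv2.imwrite("pics/w12c.png",cv2.resize(im[100:300,150:360,::-1],(630,600),interpolation=cv2.INTER_CUBIC))
plan([(.639,.079,.085,28)],.02,step=.015)
E
```

```text
20.1667 [0.6399 0.0794 0.179 ] 0.032 [1.7999e+02 2.0000e-02 2.8010e+01]
blue [253. 265.] [219, 228, 70, 75, 4200] [[0.6374 0.0789 0.198 ]]
blue [165. 276.] [154, 270, 23, 13, 201] [[0.6111 0.1151 0.198 ]]
blue [343. 276.] [331, 270, 26, 13, 223] [[0.6531 0.0367 0.198 ]]
rim, foot proj [[254.2 186.4]
 [254.5 206.8]]
[[0,0,0.013,0,0,0,0.02],[0,0,0.014,0,0,0,0.02],[0,0,0.013,0,0,0,0.02],[0,0,0.014,0,0,0,0.02],[0,0,0.013,0,0,0,0.02],[-0.001,0,0.014,0,0,0,0.02],[0,0,0.013,0,0,0,0.02]]
7 end [0.6392 0.0788 0.0854]
```

View pics/w12c.png

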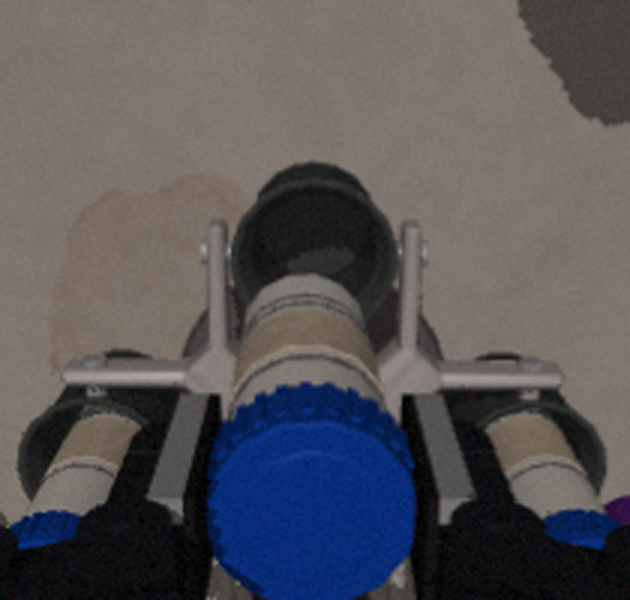

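Foot at crop (306,290), rim centre about (314,250): roughly 2 mm off toward tool +y, so I correct +1.5 mm in y and +1 mm in x. Both tall tubes are visible in their buckets. Descending.

>>> drive_tool(steps=[[[0.001,0.0015,0.014,0,0,0,0.02],[0,0,0.015,0,0,0,0.02],[0,0,0.015,0,0,0,0.02],[0,0,0.015,0,0,0,0.02],[0,0,0.015,0,0,0,0.02],[0,0,0.01,0,0,0,0.02],[0,0,0.006,0,0,0,0.02],[0,0,0.004,0,0,0,0.02],[0,0,0,0,0,0,0.02],[0,0,0,0,0,0,0.02]]])

```text
clock: 21.05
tcp_pos: [0.6424, 0.0791, 0.0853]
tool_rot: [3.141, -0.001, 0.489]
ft_force: [1.1, -0.3, 0.0]
finger_gap: 0.032
```

>>> drive_tool(steps=[[[0,0,0.003,0,0,0,0.02],[0,0,0.002,0,0,0,0.02],[0,0,0.001,0,0,0,0.02],[0,0,0,0,0,0,0.02],[0,0,0,0,0,0,0.02]]])

```text
clock: 21.47
tcp_pos: [0.6421, 0.0791, 0.0789]
tool_rot: [3.142, -0.0, 0.489]
ft_force: [0.2, 0.1, -0.4]
finger_gap: 0.032
```

Expected contact at about 0.0756.

>>> drive_tool(steps=[[[0,0,0.002,0,0,0,0.02],[0,0,0.001,0,0,0,0.02],[0,0,0,0,0,0,0.02],[0,0,0,0,0,0,0.02]]])

```text
clock: 21.8
tcp_pos: [0.6421, 0.0791, 0.0758]
tool_rot: [-3.142, -0.0, 0.489]
ft_force: [-0.6, 0.6, 0.2]
finger_gap: 0.0319
```

>>> drive_tool(steps=[[[0,0,0.0005,0,0,0,0.02],[0,0,0,0,0,0,0.02],[0,0,0,0,0,0,0.02]]])

```text
clock: 22.05
tcp_pos: [0.6423, 0.0793, 0.0757]
tool_rot: [3.142, -0.001, 0.489]
ft_force: [-0.5, -0.3, 4.4]
finger_gap: 0.032
```

>>> drive_tool(steps=[[[0,0,0,0,0,0,0.036],[0,0,0,0,0,0,0.042],[0,0,0,0,0,0,0.05],[0,0,0,0,0,0,0.055],[0,0,0,0,0,0,0.055],[0,0,-0.01,0,0,0,0.055],[0,0,-0.02,0,0,0,0.055],[0,0,-0.03,0,0,0,0.055],[0,0,-0.03,0,0,0,0.06],[0,0,-0.03,0,0,0,0.07],[0,0,0,0,0,0,0.07],[0,0,0,0,0,0,0.07]]])

```text
clock: 23.05
tcp_pos: [0.6431, 0.0793, 0.198]
tool_rot: [3.14, -0.004, 0.489]
ft_force: [0.2, -1.4, -1.3]
finger_gap: 0.0699
```

```bash
python3 - <<'E'
from h import *
s,im,W=look("w13",.095)
plan([(.396,-.2055,.195,28)],.07,step=.035)
E
```

```text
23.05 [0.6431 0.0793 0.198 ] 0.0699 [179.92  -0.21  28.03]
blue [251. 192.] [231, 172, 40, 40, 1250] [[0.6393 0.0808 0.095 ]]
blue [185. 288.] [177, 269, 15, 33, 201] [[0.5201 0.0918 0.095 ]]
[[-0.032,0.012,0,0,0,0,0.07],[-0.032,0.012,0,0,0,0,0.07],[-0.032,0.012,0,0,0,0,0.07],[-0.032,0.012,0,0,0,0,0.07],[-0.032,0.012,0,0,0,0,0.07],[-0.032,0.013,0,0,0,0,0.07],[-0.032,0.012,0,0,0,0,0.07],[-0.032,0.013,0,0,0,0,0.07],[-0.032,0.012,0,0,0,0,0.07],[-0.032,0.013,0.001,0,0,0,0.07],[-0.031,0.012,0,0,-0.1,0,0.07]]
11 end [ 0.3959 -0.2051  0.195 ]
```

Third tube placed, cap at (0.639,0.081). On to the last short tube.

>>> drive_tool(steps=[[[-0.032,0.012,0,0,0,0,0.07],[-0.032,0.012,0,0,0,0,0.07],[-0.032,0.012,0,0,0,0,0.07],[-0.032,0.012,0,0,0,0,0.07],[-0.032,0.012,0,0,0,0,0.07],[-0.032,0.013,0,0,0,0,0.07],[-0.032,0.012,0,0,0,0,0.07],[-0.032,0.013,0,0,0,0,0.07],[-0.032,0.012,0,0,0,0,0.07],[-0.032,0.013,0.001,0,0,0,0.07],[-0.031,0.012,0,0,0,0,0.07],[0,0,0,0,0,0,0.07]]])

```text
clock: 24.1
tcp_pos: [0.391, -0.2091, 0.1934]
tool_rot: [-3.14, 0.003, 0.483]
ft_force: [-0.4, -0.4, -0.9]
finger_gap: 0.0703
```

>>> drive_tool(steps=[[[0,0,0,0,0,0,0.07],[0,0,0,0,0,0,0.07],[0,0,0,0,0,0,0.07]]])

```text
clock: 24.35
tcp_pos: [0.3961, -0.2043, 0.194]
tool_rot: [-3.141, 0.0, 0.491]
ft_force: [0.2, -0.1, -0.0]
finger_gap: 0.0701
```

```bash
python3 - <<'E'
from h import *
s,im,W=look("w14",.076)
plan([(.395,-.206,.055,28)],.07,step=.03)
E
```

```text
24.35 [ 0.3961 -0.2043  0.194 ] 0.0701 [-1.7996e+02  1.0000e-02  2.8110e+01]
blue [255. 185.] [237, 166, 38, 39, 1099] [[ 0.3955 -0.2057  0.076 ]]
blue [367. 226.] [351, 212, 32, 30, 681] [[ 0.41   -0.3227  0.076 ]]
[[0,0,0.028,0,0,0,0.07],[0,0,0.028,0,0,0,0.07],[-0.001,0,0.028,0,0,0,0.07],[0,0.001,0.028,0,0,0.1,0.07],[-0.001,0,0.027,0,0,0,0.07]]
5 end [ 0.3948 -0.2059  0.055 ]
```

View pics/w14.png

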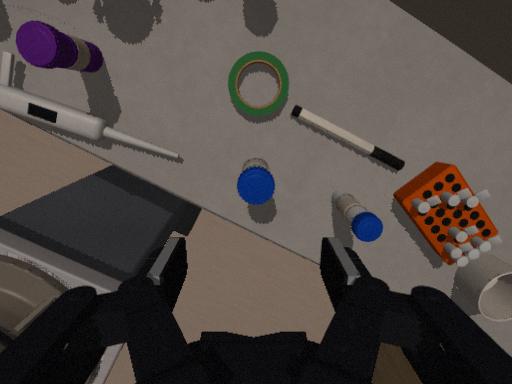

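The short cap is at (255,185), which is (0.3955,-0.2057). The slim tube at (367,226) is over 10 cm away and clear of the fingers. Gripping.

>>> drive_tool(steps=[[[0,0,0.028,0,0,0,0.07],[0,0.001,0.028,0,0,0,0.07],[-0.001,0,0.028,0,0,0,0.07],[0,0,0.028,0,0,0,0.07],[0,0,0.027,0,0,0,0.07],[0,0,0,0,0,0,0.07],[0,0,0,0,0,0,0.02],[0,0,0,0,0,0,0.02],[0,0,0,0,0,0,0.02],[0,0,0,0,0,0,0.02],[0,0,0,0,0,0,0.02],[0,0,0,0,0,0,0.02]]])

```text
clock: 25.4
tcp_pos: [0.3965, -0.2067, 0.0571]
tool_rot: [3.139, -0.002, 0.489]
ft_force: [-1.0, 1.5, 6.8]
finger_gap: 0.0319
```

>>> drive_tool(steps=[[[0,0,0,0,0,0,0.02]]])

```text
clock: 25.48
tcp_pos: [0.3964, -0.2067, 0.0571]
tool_rot: [3.139, -0.002, 0.489]
ft_force: [-0.1, 1.3, 6.7]
finger_gap: 0.0321
```

>>> drive_tool(steps=[[[0,0,-0.01,0,0,0,0.02],[0,0,-0.02,0,0,0,0.02],[0,0,-0.03,0,0,0,0.02],[0,0,-0.03,0,0,0,0.02],[0,0,-0.03,0,0,0,0.02],[0,0,-0.03,0,0,0,0.02],[0,0,0,0,0,0,0.02],[0,0,0,0,0,0,0.02]]])

```text
clock: 26.15
tcp_pos: [0.3962, -0.2068, 0.2085]
tool_rot: [3.137, -0.003, 0.489]
ft_force: [0.3, 0.5, -0.4]
finger_gap: 0.0321
```

```bash
python3 - <<'E'
from h import *
s,im,W=look("w15",s_:=.225)
plan([(.512,.012,.185,28)],.02,step=.03)
E
```

```text
26.15 [ 0.3962 -0.2068  0.2085] 0.0321 [179.76  -0.18  28.03]
blue [358. 219.] [344, 206, 29, 28, 611] [[ 0.4375 -0.2404  0.225 ]]
blue [253. 262.] [219, 225, 70, 74, 4183] [[ 0.394  -0.2069  0.225 ]]
[[0.023,-0.015,0.002,0,0,0,0.02],[0.023,-0.015,0.002,0,0,0,0.02],[0.023,-0.015,0.003,0,0,0,0.02],[0.023,-0.016,0.002,0,0,0,0.02],[0.023,-0.015,0.003,0,0,0,0.02],[0.023,-0.016,0.002,0,0,0,0.02],[0.022,-0.015,0.003,0,0,0,0.02],[0.023,-0.016,0.002,0.1,0,0,0.02],[0.022,-0.015,0.003,0,-0.1,0,0.02]]
9 end [0.5117 0.0116 0.185 ]
```

>>> drive_tool(steps=[[[0.023,-0.015,0.002,0,0,0,0.02],[0.023,-0.015,0.002,0,0,0,0.02],[0.023,-0.015,0.003,0,0,0,0.02],[0.023,-0.016,0.002,0,0,0,0.02],[0.023,-0.015,0.003,0,0,0,0.02],[0.023,-0.016,0.002,0,0,0,0.02],[0.023,-0.015,0.003,0,0,0,0.02],[0.023,-0.016,0.002,0,0,0,0.02],[0.023,-0.014,0.003,0,0,0,0.02],[0,0,0,0,0,0,0.02],[0,0,0,0,0,0,0.02],[0,0,0,0,0,0,0.02]]])

```text
clock: 27.2
tcp_pos: [0.5129, 0.0115, 0.1827]
tool_rot: [-3.141, 0.002, 0.49]
ft_force: [0.4, 0.3, -0.7]
finger_gap: 0.0322
```

>>> drive_tool(steps=[[[0,0,0,0,0,0,0.02]]])

```text
clock: 27.28
tcp_pos: [0.513, 0.0109, 0.1831]
tool_rot: [-3.142, 0.001, 0.488]
ft_force: [-0.2, 0.6, -0.3]
finger_gap: 0.0321
```

```bash
python3 - <<'E'
from h import *
s,im,W=look("w16",.202)
z0=s["tcp_pos"][2]-.0571
print("rim, foot proj",proj(W,[(.512,.012,.066),(*s["tcp_pos"][:2],z0)]).round(1))
cv2.imwrite("pics/w16c.png",cv2.resize(im[100:300,150:360,::-1],(630,600),interpolation=cv2.INTER_CUBIC))
plan([(.512,.012,.085,28)],.02,step=.015)
E
```

```text
27.2833 [0.513  0.0109 0.1831] 0.0321 [-1.800e+02  5.000e-02  2.798e+01]
blue [251.   9.] [226, 0, 51, 23, 814] [[0.6079 0.0633 0.202 ]]
blue [360. 106.] [332, 79, 56, 54, 2325] [[0.5979 0.0066 0.202 ]]
blue [147. 106.] [121, 80, 53, 54, 2255] [[0.5562 0.0847 0.202 ]]
blue [253. 262.] [219, 225, 70, 74, 4203] [[0.5121 0.0113 0.202 ]]
blue [122. 262.] [113, 255, 19, 15, 184] [[0.4815 0.0684 0.202 ]]
rim, foot proj [[252.7 184.5]
 [254.5 206.5]]
[[0,0,0.014,0,0,0,0.02],[0,0,0.014,0,0,0,0.02],[0,0,0.014,0,0,0,0.02],[0,0,0.014,0,0,0,0.02],[0,-0.001,0.014,0,0,0,0.02],[0,0,0.014,0,0,0,0.02],[0,-0.001,0.014,0,0,0,0.02]]
7 end [0.5121 0.0126 0.0852]
```

View pics/w16c.png

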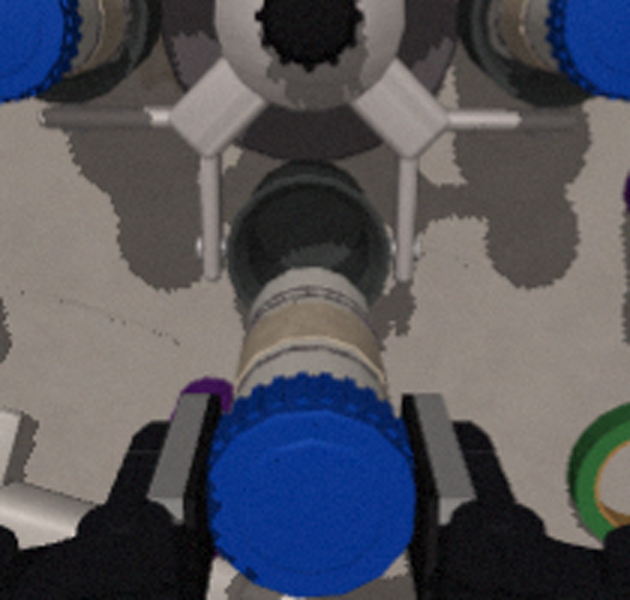

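Foot at (308,285) and rim centre at (308,245): aligned laterally. Descending.

>>> drive_tool(steps=[[[0,0,0.015,0,0,0,0.02],[0,0,0.015,0,0,0,0.02],[0,0,0.015,0,0,0,0.02],[0,0,0.015,0,0,0,0.02],[0,0,0.015,0,0,0,0.02],[0,0,0.012,0,0,0,0.02],[0,0,0.006,0,0,0,0.02],[0,0,0.004,0,0,0,0.02],[0,0,0,0,0,0,0.02],[0,0,0,0,0,0,0.02]]])

```text
clock: 28.17
tcp_pos: [0.5139, 0.0118, 0.0867]
tool_rot: [3.141, -0.0, 0.489]
ft_force: [0.0, 0.3, 0.2]
finger_gap: 0.0323
```

>>> drive_tool(steps=[[[0,0,0.003,0,0,0,0.02],[0,0,0.002,0,0,0,0.02],[0,0,0.001,0,0,0,0.02],[0,0,0,0,0,0,0.02],[0,0,0,0,0,0,0.02]]])

```text
clock: 28.58
tcp_pos: [0.5137, 0.0119, 0.0804]
tool_rot: [3.142, -0.0, 0.489]
ft_force: [0.2, 0.1, 0.2]
finger_gap: 0.0318
```

Expected contact at about 0.0761.

>>> drive_tool(steps=[[[0,0,0.002,0,0,0,0.02],[0,0,0.002,0,0,0,0.02],[0,0,0,0,0,0,0.02],[0,0,0,0,0,0,0.02]]])

```text
clock: 28.92
tcp_pos: [0.5136, 0.0119, 0.0762]
tool_rot: [-3.141, 0.0, 0.489]
ft_force: [-0.8, -0.5, -0.7]
finger_gap: 0.032
```

>>> drive_tool(steps=[[[0,0,0.001,0,0,0,0.02],[0,0,0,0,0,0,0.02],[0,0,0,0,0,0,0.02]]])

```text
clock: 29.17
tcp_pos: [0.5142, 0.0122, 0.076]
tool_rot: [3.141, -0.001, 0.49]
ft_force: [-2.5, 1.3, 13.4]
finger_gap: 0.0322
```

Contact. Easing up 0.5 mm, releasing and rising.

>>> drive_tool(steps=[[[0,0,-0.0005,0,0,0,0.02],[0,0,0,0,0,0,0.036],[0,0,0,0,0,0,0.042],[0,0,0,0,0,0,0.05],[0,0,0,0,0,0,0.055],[0,0,0,0,0,0,0.055],[0,0,-0.01,0,0,0,0.055],[0,0,-0.02,0,0,0,0.055],[0,0,-0.03,0,0,0,0.055],[0,0,-0.03,0,0,0,0.06],[0,0,-0.035,0,0,0,0.07],[0,0,-0.035,0,0,0,0.07]]])

```text
clock: 30.17
tcp_pos: [0.5131, 0.012, 0.2381]
tool_rot: [-3.141, 0.0, 0.49]
ft_force: [0.7, 0.4, 0.3]
finger_gap: 0.0699
```

>>> drive_tool(steps=[[[-0.03,0,-0.02,0,0,0,0.07],[0,0,-0.03,0,0,0,0.07],[0,0,0,0,0,0,0.07],[0,0,0,0,0,0,0.07],[0,0,0,0,0,0,0.07]]])

```text
clock: 30.58
tcp_pos: [0.487, -0.0021, 0.286]
tool_rot: [3.141, -0.0, 0.489]
ft_force: [0.4, -0.0, -0.6]
finger_gap: 0.0702
```

```bash
python3 - <<'E'
from h import *
s,im,W=look("w17",.095)
b=snapshot("scene"); S=pose("scene")
B=blobs(b,*BLUE,amin=40); A=blobs(im,*BLUE,amin=200)
ob,db=rays(S,[x[0] for x in B]);oa,da=rays(W,[x[0] for x in A])
for i in range(len(A)):
    r=min((tri(oa,da[i],ob,db[j])[1],j) for j in range(len(B))); print(A[i][0].round(),B[r[1]][0].round(),round(r[0],4),tri(oa,da[i],ob,db[r[1]])[0].round(4))
cv2.imwrite("pics/fin.png",np.hstack([cv2.resize(im[...,::-1],(400,300)),cv2.resize(b[140:320,140:380,::-1],(400,300),interpolation=cv2.INTER_CUBIC)]))
E
```

```text
30.5833 [ 0.487  -0.0021  0.286 ] 0.0702 [ 1.7999e+02 -2.0000e-02  2.8040e+01]
blue [253.   6.] [236, 0, 35, 18, 436] [[0.6335 0.0778 0.095 ]]
blue [182.  74.] [164, 55, 36, 39, 1037] [[0.5409 0.1153 0.095 ]]
blue [327.  73.] [309, 55, 37, 38, 1042] [[ 0.6151 -0.0231  0.095 ]]
blue [253. 141.] [238, 126, 31, 32, 757] [[0.5129 0.013  0.095 ]]
[253.   6.] [221. 192.] 0.0076 [0.6362 0.0802 0.0963]
[182.  74.] [238. 209.] 0.0003 [0.542  0.1082 0.1247]
[327.  73.] [258. 172.] 0.0003 [ 0.61   -0.0182  0.1231]
[253. 141.] [275. 205.] 0.0012 [0.5134 0.0135 0.0956]
```

View pics/fin.png

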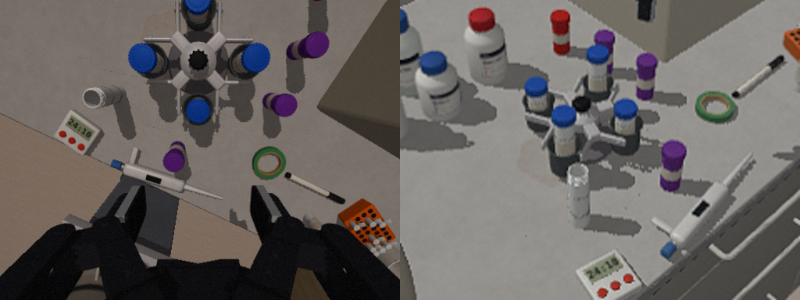

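The final views show all four tubes upright: tall caps at 123–125 mm and opposite each other, short caps at 96 mm. The open tube is standing untouched and the gripper is clear. Handing in.

```bash
python3 -c "
from station import job
print(job.sign_off())"
```

```text
the job is handed in; nothing more can be done
None
```

The rotor is loaded and balanced, and I handed the job in at about 31 s on the robot clock. The two tall tubes stand in opposite buckets at (0.542, 0.108) and (0.610, -0.018), and the two short tubes in the other pair at (0.639, 0.080) and (0.513, 0.013). I lowered each one until it touched the bucket floor before letting go. Contact came at the predicted height each time, at 4–13 N.

- **Cap heights:** the last two-view check put the tall cap centres at 123–125 mm and the short ones at 96 mm. A tube standing on its bucket floor should read 122 mm and 94 mm.
- **Weak check:** the far short tube's cap was cut off at the image edge, so its final match was poor, with the two rays 7.6 mm apart. The look right after I placed it had it at (0.639, 0.081), centred in its bucket.
- **Tubes left alone:** the open tube is still standing in the last picture. I last saw the slim tube standing where it was just before I took the final short tube. It was not in the closing views, but nothing came within about 4 cm of it.

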